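# Fit the D-bored gear on the gearmotor's shaft

## Robot

A 6-joint arm with a two-finger parallel gripper is mounted at the origin on the work surface. World frame = base frame: x ahead of the robot, y to its left, z up, the work surface at z = 0. Lengths are in mm, angles in rad, forces in N, time in s.
With the tool pointing down it reaches from about 300 to 775 mm from the base axis. Payload 14.6 kg.
Tool frame: the origin (TCP) lies between the finger pads; the fingertips stand ahead of it and the grasp point (between the pads) lies 11 mm behind it (manip.finger_overhang is the z of the fingertips in the tool frame, in mm); z points along the fingers, y is the line along which they close (so a half turn about z gives the same grasp; the last joint's range is limited). The gripper opens to 94 mm and grips with 3 to 60 N. Pads are 16 mm wide; open, the fingers measure 119 mm over their backs; the gripper's body (75 mm by 177 mm) begins 78 mm behind the grasp point.
Start: joints at [-1.233, 0.3, 1.521, -0, 1.321, -0.067], TCP at [216.601, -505.542, 213.446] pointing down, gripper open.
Joint ranges: [-3.03, 3.03], [-0.79, 2.21], [0.23, 2.52], [-1.04, 4.18], [0, 3.07], [-2.55, 2.55]. Speed limits (rad/s): [2.22, 2.22, 2.57, 3.14, 3.14, 3.14].

## Interface

Orientations are given as [roll, pitch, yaw] about the fixed x, y, z axes, in that order (R = Rz(yaw) Ry(pitch) Rx(roll)).
In Python, from cell import manip gives the robot as it stands.
- The arm moves only by the tool jog_arm, never from a script. Its argument "series" is a list of rows, each a list of 7 numbers: the shift along the world's x, y, z as a fraction of full scale, then the turn, a rotation vector about the world's x, y, z as a fraction of full scale, then the closure, from 0 (fully open) to 1 (shut). In form: [[dx, dy, dz, wx, wy, wz, fingers], ...]. A call has 1 to 8 rows; each row is the pose to reach, as a shift and turn from the pose commanded when the call began; what a row does not reach only later rows make up. Full scale, the value 1, is 120 mm for a shift and 90 degrees for a turn. A row lasts 1/12 s, in which the tool goes at most 41.7 mm and 7.16 degrees, less where a joint would pass 70% of its speed; a pose out of reach is approached as far as the arm can. A call with a number of a shift or a turn outside -1 to 1 is refused whole. A call with a gripper value outside its range is refused whole. The fingers move at their own pace and stop on an object; "grip_force" is the grip in N (left out, the last holds). Time passes only in rows, so rows that repeat a pose let the fingers close. It gives the time, the measured TCP pose, the force, the opening and the grip force at its end, in the units of the state.
- manip.read_state(): the state, without advancing time (a new reading comes with each control period).
- manip.camera(name): name is "side" or "top" or "wrist"; returns a dict with "frame" (384x512x3 uint8, red, green, blue), "vfov" (degrees; the focal length in pixels is half the picture's height over the tangent of half this angle, whatever the lens; pixels are square), "cx", "cy" (the principal point, pixels), "R" (3x3) and "t" (3): a world point X has camera coordinates R X + t; the wrist camera has in their place "hand_eye" (4x4, takes a point from camera to tool coordinates, whose origin is the TCP and whose axes are the flange's). Camera axes: x right, y down, z forward; pixel columns grow to the right and rows downward; lengths in mm; the calibration is good to about 2 mm. The wrist camera is an equidistant fisheye: a pixel r from the principal point sees the ray r / f radians off the axis. A picture is of the moment at which its call begins: read the wrist's pose just before it. There is no depth.
- manip.sign_off(): hands the job in; it is judged then, once.
The state is a dict: "clock": time; "joints": joint angles; "qd": joint speeds; "effort": joint torques, N m; "eef_pos": TCP position; "eef_rot": TCP orientation; "wrist_force": force on the tool from outside, world axes, zero at the start; "moment": the same for the moment, N m; "finger_gap": finger opening in mm; "finger_force": force on a finger pad.
Only numpy, scipy, OpenCV 4.12 (cv2) and the standard library are available. Lean on these libraries where they do the work, as an engineer would, in place of code of your own. Each camera call takes 0.05 s, during which the arm holds its last target. There are 200 camera calls.

## Task

Two aluminium gears lie on the bench: pick the one with the D-shaped hole, turn it so that the flat of its hole matches the flat of the gearmotor's upright shaft, and slide it on until it sits fully down and level on the shaft's shoulder, then let go. Leave the other gear, with the small round hole, and the screwdriver lying where they are.

Things in the scene. Friction and masses are not known exactly. Their poses are not given: they have to be found in the camera images.
- gear: aluminium spur gear to fit, lying hub up: 100 mm across the teeth, 18 mm thick, 46 mm high with the hub, 0.4 kg. Origin: centre of the underside, z up. The hub (58 mm across) has two gripping flats 50 mm apart facing +y and -y, 18 to 46 mm above the origin. Through hole on the z axis: D shape, 34 mm diameter, cut by a flat 8.5 mm from the axis on the +x side.
- shaft (a point): foot of the upright D shaft of a fixed grey gearmotor (its motor lies towards +y), on the axis, at the round shoulder (56 mm diameter, 66 mm above the bench) where the gear must rest. z up; the shaft's flat is on the +x side, 6 mm from the axis. Diameter 30 mm up to z = 22 mm, then tapers to 45 % at the tip, z = 36 mm. The gear goes on, with 2 mm play, when its x is along this x within 10 degrees.
- round_gear: the other gear, to be left alone: same outside as the gear to fit, but with a round hole of 20 mm diameter, too small for the shaft. Origin: centre of its underside, z up.
- screwdriver: a screwdriver with a red handle lying on the bench beyond the gears, to be left alone. 200 mm long along its x axis, 26 mm thick; origin under its middle, tip towards +x.
Things that resemble listed ones, but are neither listed nor needed, are in the scene too. What is shaped like the gear but orange or purple is not meant.

How it is judged (in metres and radians):
At the end, for the whole second after the job is handed in: The D-bored gear is on the shaft: its underside within 6 mm of the shoulder, level within 6 degrees, its axis within 10 mm of the shaft's and its flat turned to the shaft's flat within 25 degrees (the play allows no more), released and at rest (z of gear in the frame of shaft between -0.005 and 0.006 m and horizontal distance between gear and shaft below 0.01 m and angle between gear's own z axis and vertical below 0.1 rad and angle between the x axis of gear and the x axis of shaft, either way round below 0.45 rad and linear speed of gear below 0.02 m/s); the robot touches nothing.
It fails at once if the other gear is moved by more than 30 mm (distance of round_gear from where it was at the start of the episode above 0.03 m).
It fails at once if the screwdriver is moved by more than 30 mm (distance of screwdriver from where it was at the start of the episode above 0.03 m).
It also fails if it takes over 34 s, if anything falls off the work surface, if the arm or the gripper's body presses on something with over 40 N, if the wrist force passes 120 N, or if a joint passes its speed limit or range.

## Working session

There is one attempt and no reset: what is moved stays moved. The work goes in short steps, Python scripts to look and compute and a tool call to move; the robot and the scene stay as the last step left them, time stands still between calls to the robot, and variables do not carry over. Pictures are saved under pics/ and viewed, at most 10 in all, crops included, and the job is handed in when it is done.

Besides the shell and the picture viewer there is one more tool, called as name([rows], argument=value, ...), one row to a line, values as JSON. jog_arm: Moves the arm, as the interface text tells. Its arguments: {"type":"object","properties":{"series":{"type":"array"},"grip_force":{"type":"number"}},"required":["series"]}

```bash
mkdir -p pics
cat > h.py <<'E'
import numpy as np,cv2,pickle
from cell import manip
from scipy.spatial.transform import Rotation as Ro
def snap(n,f):
    s=manip.read_state(); c=manip.camera(n); c['s']=s
    pickle.dump(c,open(f'pics/{f}.pkl','wb')); cv2.imwrite(f'pics/{f}.png',c['frame'][:,:,::-1]); return c
def load(f): return pickle.load(open(f'pics/{f}.pkl','rb'))
def foc(c): return 192/np.tan(np.radians(c['vfov'])/2)
def ray(c,u,v):
    f=foc(c); d=np.array([u-c['cx'],v-c['cy']],float)
    if 'R' in c and c['R'] is not None:
        R=np.array(c['R']);t=np.array(c['t']); return -R.T@t, R.T@np.array([d[0]/f,d[1]/f,1])
    r=np.hypot(*d);a=r/f
    k=np.array([*(d/max(r,1e-9)*np.sin(a)),np.cos(a)])
    H=np.array(c['hand_eye']);T=Ro.from_euler('xyz',c['s']['eef_rot']).as_matrix()
    return T@H[:3,3]+np.array(c['s']['eef_pos']),T@H[:3,:3]@k
def onz(c,u,v,z):
    o,d=ray(c,u,v); return o+d*(z-o[2])/d[2]
def proj(c,X):
    R=np.array(c['R']);t=np.array(c['t']);p=R@np.array(X)+t;f=foc(c);return c['cx']+f*p[0]/p[2],c['cy']+f*p[1]/p[2]
E
python3 - <<'E'
from h import *
a=snap('top','top0');b=snap('side','side0')
print(manip.read_state(),manip.finger_overhang)
for c in (a,b): print({k:v for k,v in c.items() if k not in('frame','s')})
E
```

```text
{'clock': 0.1, 'joints': array([-1.23258990e+00,  3.00398167e-01,  1.52151453e+00, -2.60561693e-06,
        1.32071334e+00, -6.66260854e-02]), 'qd': array([ 0.00044266, -0.00183067, -0.00140413,  0.00173521,  0.00022625,
        0.00058236]), 'effort': array([ 1.55457914e-03, -5.32649946e+01, -3.53286195e+01,  7.10146339e-02,
        2.34560575e-02, -6.10813800e-05]), 'eef_pos': array([ 216.53287365, -505.33278964,  212.95448685]), 'eef_rot': array([-3.14056139e+00, -6.62812805e-05,  4.04833128e-01]), 'wrist_force': array([-0.57805763, -0.2981186 ,  0.17552218]), 'moment': array([-0.05718425, -0.02518053, -0.02341305]), 'finger_force': 0.0, 'finger_gap': 93.65728570280874} 8.0
{'vfov': 57.95727455868311, 'cx': 259.2281739926578, 'cy': 190.15934140384195, 'R': array([[-1.60543075e-02, -9.99870774e-01, -8.33506535e-04],
       [-9.93888650e-01,  1.60492988e-02, -1.09214334e-01],
       [ 1.09213598e-01, -9.24947810e-04, -9.94017874e-01]]), 't': array([-69.83204984, 591.39901002, 851.36434336])}
{'vfov': 48.30521059231931, 'cx': 256.9625531325251, 'cy': 201.1856577681144, 'R': array([[ 0.99889451, -0.04662126, -0.00601803],
       [-0.03447017, -0.63939934, -0.76810174],
       [ 0.03196195,  0.76746006, -0.64029953]]), 't': array([-597.22659216,   39.30236883, 1115.22112938])}
```

View pics/top0.png

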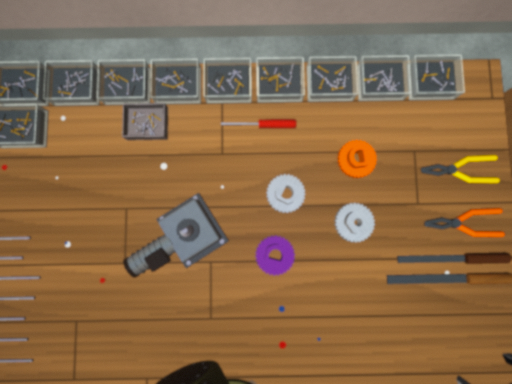

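View pics/side0.png

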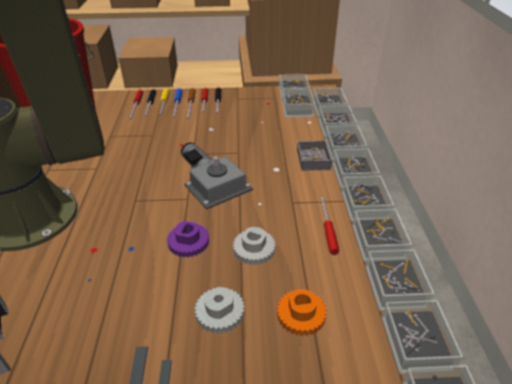

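Candidates in the top view are the light gear at (286,193) with the larger hole, the light gear at (355,222) with the smaller hole, the orange gear at (357,158) and the purple gear at (275,255). The colours rule out the last two, and (286,193) looks like the D gear. The motor is at (190,230) and the screwdriver at (260,124). I'll check the choice with a close crop.

Run:
```python
from h import *
c=load('top0');f=c['frame'][:,:,::-1]
def crop(u,v,h,s): return cv2.resize(f[v-h:v+h,u-h:u+h],(s,s),interpolation=cv2.INTER_CUBIC)
cv2.imwrite('pics/crop.png',np.hstack([np.vstack([crop(286,193,25,290),crop(355,222,25,290)]),crop(187,230,35,580)[:, :500]]))
# gear teeth disc centroid at z~18 (top of teeth) 
for u,v in((286,193),(355,222)): print(onz(c,u,v,20))
print(onz(c,188,230,90))
```

```text
[ 583.06089237 -148.3662521    20.        ]
[ 505.65399925 -323.04649613   20.        ]
[492.29209132  89.76857207  90.        ]
```

View pics/crop.png

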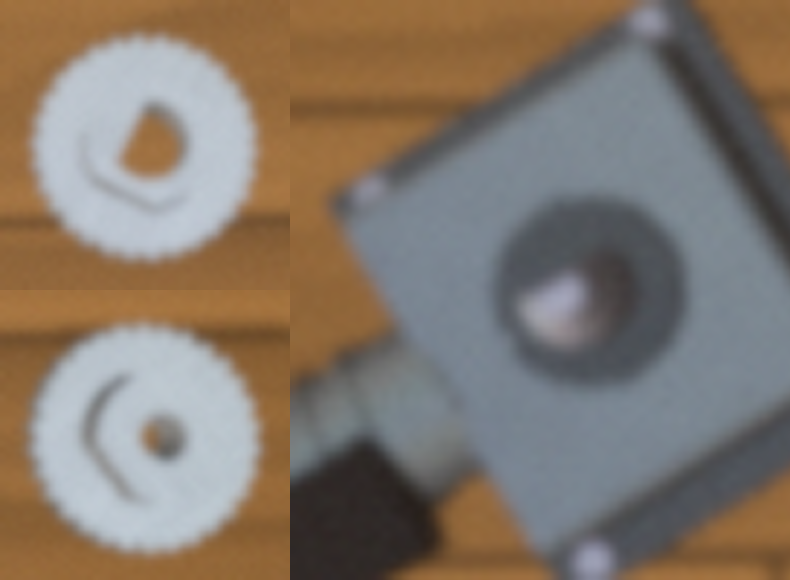

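The upper-left crop is the gear at (286,193). Its hole is a D, with the flat running from (122,163) to (148,105), so this is the one to fit. The lower gear has a small round hole. The gear's yaw is about 60° and the shaft's about 30°. I'll move above the gear for a close look.

jog_arm([
  [1,1,0,0,0,0.43,0],
  [1,1,0,0,0,0.43,0],
  [1,1,0,0,0,0.43,0],
  [1,1,0,0,0,0.43,0],
  [1,1,0,0,0,0.43,0],
  [1,1,0,0,0,0.43,0],
])

```text
clock: 0.6
eef_pos: [338.2, -383.7, 213.4]
eef_rot: [-3.141, -0.0, 1.091]
wrist_force: [-1.3, 0.3, 0.1]
finger_gap: 94.4
finger_force: 0.0
```

jog_arm([
  [1,1,0,0,0,0,0],
  [1,1,0,0,0,0,0],
  [1,1,0,0,0,0,0],
  [1,1,0,0,0,0,0],
  [1,1,0,0,0,0,0],
])

```text
clock: 1.02
eef_pos: [459.8, -261.3, 213.1]
eef_rot: [-3.141, -0.001, 1.085]
wrist_force: [-0.9, -0.1, -0.4]
finger_gap: 94.1
finger_force: 0.0
```

jog_arm([
  [1,1,0,0,0,0,0],
  [1,1,0,0,0,0,0],
  [1,1,0,0,0,0,0],
  [1,1,0,0,0,0,0],
  [1,1,0,0,0,0,0],
  [1,1,0,0,0,0,0],
])

```text
clock: 1.52
eef_pos: [577.3, -144.0, 212.5]
eef_rot: [-3.14, 0.0, 1.083]
wrist_force: [0.3, 0.1, -1.0]
finger_gap: 93.9
finger_force: 0.0
```

Run:
```python
from h import *
c=snap('wrist','w1');print(c['s']['eef_pos'],c['s']['eef_rot'],c['s']['clock'],c['vfov'],c['cx'],c['cy'],c['hand_eye'])
```

```text
[ 577.28599265 -144.00898879  212.5296712 ] [-3.14024078e+00  2.33241618e-04  1.08320293e+00] 1.5167 65.70646984690485 258.39681157051746 192.9730189655363 [[ 1.00788999e-03 -9.60485951e-01 -2.78326645e-01  8.22304807e+01]
 [ 9.99998744e-01  6.27521312e-04  1.45571159e-03  2.63990316e-01]
 [-1.22353463e-03 -2.78327762e-01  9.60485377e-01 -1.71400438e+02]
 [ 0.00000000e+00  0.00000000e+00  0.00000000e+00  1.00000000e+00]]
```

View pics/w1.png

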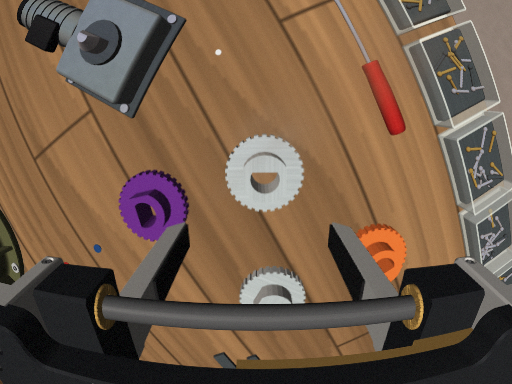

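The wrist view shows the D gear at (265,173), with the flat on the upper side of its hole at about row 172, and the gearmotor shaft at (95,40). Next I'll rectify both onto their top planes and measure.

```bash
cat >> h.py <<'E'
def wproj(c,X):
    X=np.asarray(X,float);H=np.array(c['hand_eye']);T=Ro.from_euler('xyz',c['s']['eef_rot']).as_matrix()
    p=((X-np.array(c['s']['eef_pos']))@T-H[:3,3])@H[:3,:3]
    a=np.arctan2(np.hypot(p[...,0],p[...,1]),p[...,2]);h=np.hypot(p[...,0],p[...,1])
    return np.stack([c['cx']+foc(c)*a*p[...,0]/h,c['cy']+foc(c)*a*p[...,1]/h],-1)
def ortho(c,x0,y0,z,half,n):
    g=(np.arange(n)+.5)/n*2*half-half
    X=np.stack(np.broadcast_arrays(x0+g[None,:],y0-g[:,None],z),-1)
    m=wproj(c,X).astype(np.float32)
    return cv2.remap(c['frame'][:,:,::-1].copy(),m[...,0],m[...,1],cv2.INTER_CUBIC)
def grid(im,half,step=10):
    n=im.shape[0]
    for k in np.arange(-half,half+1,step):
        p=int((k+half)/(2*half)*n); col=(0,0,255) if k==0 else (0,200,0)
        cv2.line(im,(p,0),(p,6 if k else n),col,1);cv2.line(im,(0,p),(6 if k else n,p),col,1)
    return im
E
python3 - <<'E'
from h import *
c=load('w1')
cv2.imwrite('pics/o1.png',np.hstack([grid(ortho(c,583,-148,46,60,400),60),grid(ortho(c,492,90,66,60,400),60)]))
# gear disc outline fit at z=18
im=ortho(c,583,-148,18,75,600);hsv=cv2.cvtColor(im,cv2.COLOR_BGR2HSV)
m=((hsv[...,1]<60)&(hsv[...,2]>90)).astype(np.uint8);m=cv2.morphologyEx(m,cv2.MORPH_OPEN,np.ones((5,5)))
cs,_=cv2.findContours(m,cv2.RETR_EXTERNAL,cv2.CHAIN_APPROX_NONE);k=max(cs,key=cv2.contourArea)
(u,v),r=cv2.minEnclosingCircle(k);print('disc',583+u/4-75,-148-(v/4-75),r/4,cv2.contourArea(k)/16)
E
```

```text
disc 584.4215774536133 -146.01148986816406 50.94571304321289 7645.03125
```

View pics/o1.png

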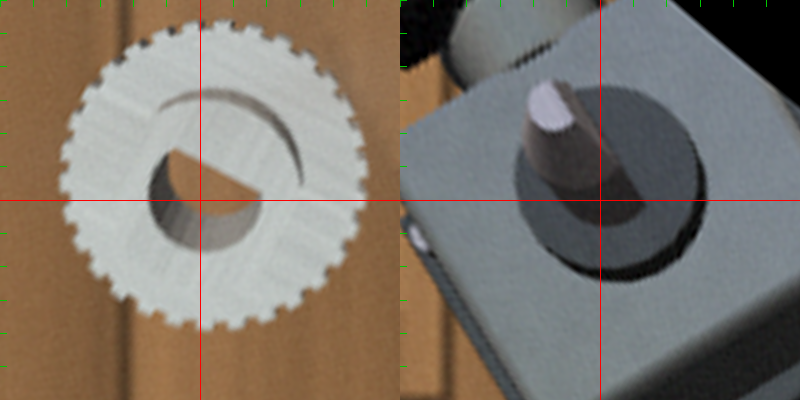

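Measured in the rectified views:
- **Gear:** the flat edge runs (175,149) to (262,194), giving yaw of about 62.7°. The hole centre is at (584.6,-146.2), which matches the disc fit.
- **Shaft:** the shoulder centre at pixel (608,179) is about (494.4,96.3), and the flat faces about 30°.

Now I'll descend.

jog_arm([
  [0.063,-0.01,-1,0,0,0,0],
  [0.063,-0.01,-1,0,0,0,0],
  [0.063,-0.01,-1,0,0,0,0],
  [0.063,-0.01,-1,0,0,0,0],
], grip_force=35)

```text
clock: 1.9
eef_pos: [580.2, -147.3, 86.6]
eef_rot: [-3.131, 0.002, 1.078]
wrist_force: [-0.6, 0.9, -1.5]
finger_gap: 93.7
finger_force: 0.0
```

jog_arm([
  [0,0,-0.25,0,0,0,0],
  [0,0,-0.4,0,0,0,0],
  [0,0,-0.53,0,0,0,0],
  [0,0,-0.53,0,0,0,0],
  [0,0,-0.53,0,0,0,0],
  [0,0,-0.53,0,0,0,0],
])

```text
clock: 2.4
eef_pos: [584.9, -147.6, 32.3]
eef_rot: [3.139, -0.0, 1.08]
wrist_force: [-0.1, -0.4, 0.8]
finger_gap: 94.0
finger_force: 0.0
```

jog_arm([
  [0,0.01,-0.01,0,0,0,1],
  [0,0.01,-0.01,0,0,0,1],
  [0,0.01,-0.01,0,0,0,1],
  [0,0.01,-0.01,0,0,0,1],
  [0,0.01,-0.01,0,0,0,1],
  [0,0.01,-0.01,0,0,0,1],
  [0,0.01,-0.01,0,0,0,1],
  [0,0.01,-0.01,0,0,0,1],
])

```text
clock: 3.07
eef_pos: [584.2, -145.5, 28.7]
eef_rot: [3.142, -0.0, 1.08]
wrist_force: [0.6, -0.4, 0.5]
finger_gap: 50.2
finger_force: 34.9
```

jog_arm([
  [0,0,0,0,0,0,1],
  [0,0,0,0,0,0,1],
  [0,0,0,0,0,0,1],
  [0,0,0,0,0,0,1],
])

```text
clock: 3.4
eef_pos: [584.2, -145.6, 28.7]
eef_rot: [3.141, -0.0, 1.08]
wrist_force: [-0.2, 0.9, 0.5]
finger_gap: 49.9
finger_force: 34.9
```

jog_arm([
  [0,0,0.3,0,0,0,1],
  [0,0,0.6,0,0,0,1],
  [0,0,1,0,0,0,1],
  [0,0,1,0,0,0,1],
  [0,0,1,0,0,0,1],
  [0,0,1,0,0,0,1],
])

```text
clock: 3.9
eef_pos: [583.5, -145.4, 147.1]
eef_rot: [-3.14, 0.0, 1.08]
wrist_force: [-0.0, -0.0, -5.4]
finger_gap: 49.5
finger_force: 35.0
```

jog_arm([
  [-0.1,0.25,0.1,0,0,-0.08,1],
  [-0.2,0.5,0.1,0,0,-0.16,1],
  [-0.3,0.75,0.1,0,0,-0.24,1],
  [-0.4,1,0.1,0,0,-0.3,1],
  [-0.4,1,0.1,0,0,-0.35,1],
  [-0.4,1,0.1,0,0,-0.35,1],
  [-0.4,1,0.1,0,0,-0.35,1],
  [-0.4,1,0.1,0,0,-0.35,1],
])

```text
clock: 4.57
eef_pos: [535.9, -26.2, 159.3]
eef_rot: [-3.14, 0.002, 0.532]
wrist_force: [-0.4, -0.1, -5.6]
finger_gap: 49.3
finger_force: 35.0
```

Run:
```python
from h import *
c=snap('wrist','w2');print(c['s']['eef_pos'],c['s']['eef_rot'],c['s']['finger_gap'],c['s']['wrist_force'])
p=c['s']['eef_pos']
a=ortho(c,494.4,96.3,66,60,400)
cv2.circle(a,(200,200),93,(0,255,255),1)
cv2.imwrite('pics/o2.png',np.hstack([cv2.resize(c['frame'][:,:,::-1],(400,300))[:,:],np.zeros((300,0,3),np.uint8)]) if 0 else np.hstack([np.vstack([cv2.resize(c['frame'][:,:,::-1],(400,300)),np.zeros((100,400,3),np.uint8)]),grid(a,60)]))
```

```text
[535.94172264 -26.15418374 159.33372165] [-3.14045080e+00  1.70859131e-03  5.32476908e-01] 49.30437382868092 [-0.40167221 -0.14618487 -5.58317056]
```

View pics/o2.png

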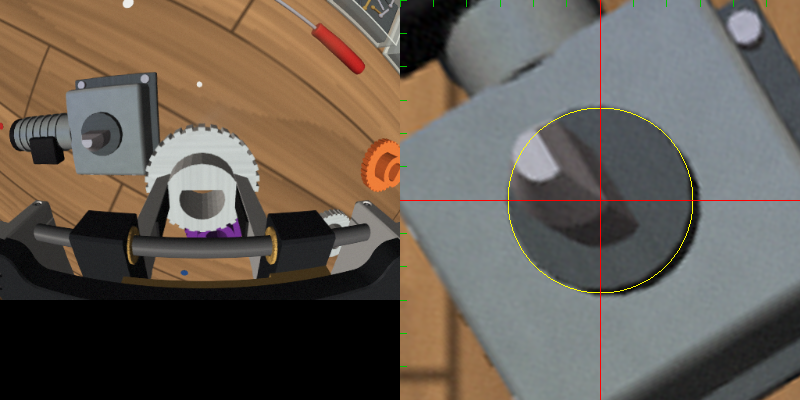

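The yellow circle coincides with the shoulder rim, and the gear is level in the grip. The motor's box edges are at about 30.5° and the tool's yaw is 30.5°, so they agree. Next I'll move over the shaft.

jog_arm([
  [-0.1,0.3,0,0,0,0,1],
  [-0.2,0.6,0,0,0,0,1],
  [-0.3,0.9,0,0,0,0,1],
  [-0.346,1,0,0,0,0,1],
  [-0.346,1,0,0,0,0,1],
  [-0.346,1,0,0,0,0,1],
  [-0.346,1,0,0,0,0,1],
])

```text
clock: 5.2
eef_pos: [495.0, 93.5, 160.5]
eef_rot: [3.141, 0.0, 0.53]
wrist_force: [-0.0, -0.6, -5.4]
finger_gap: 49.6
finger_force: 35.0
```

Run:
```python
from h import *
s=manip.read_state();print(s['eef_pos'],s['eef_rot'])
c=snap('wrist','w3')
p=np.array(s['eef_pos'])
a=ortho(c,p[0],p[1],p[2]-28.7+46,40,400)
b=cv2.resize(snap('side','s3')['frame'][90:240,140:300,::-1],(400,400),interpolation=cv2.INTER_CUBIC)
cv2.imwrite('pics/o3.png',np.hstack([grid(a,40),b]))
```

```text
[495.04398005  93.54967877 160.45172748] [3.14142777e+00 2.30573162e-04 5.30348785e-01]
```

View pics/o3.png

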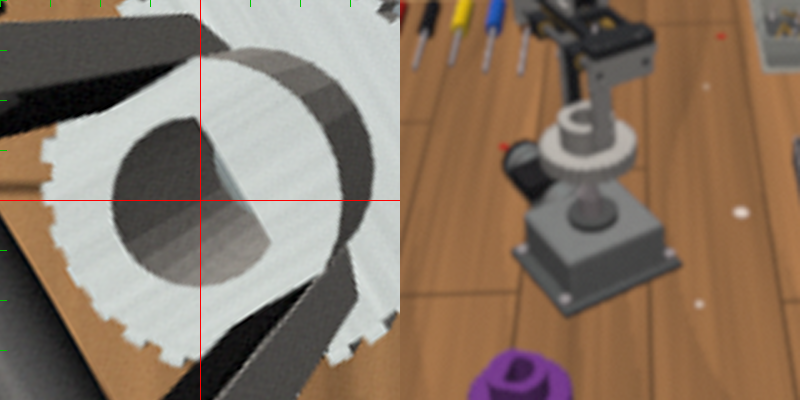

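The hole is centred on the TCP to within 0.3 mm, and the side view shows the gear above the shaft. I'll correct x and y by about 3 mm and lower it in stages.

jog_arm([
  [-0.005,0.027,0,0,0,0,1],
  [-0.005,0.027,0,0,0,0,1],
  [-0.005,0.027,-0.15,0,0,0,1],
  [-0.005,0.027,-0.25,0,0,0,1],
  [-0.005,0.027,-0.32,0,0,0,1],
  [-0.005,0.027,-0.35,0,0,0,1],
  [-0.005,0.027,-0.35,0,0,0,1],
  [-0.005,0.027,-0.35,0,0,0,1],
])

```text
clock: 5.97
eef_pos: [494.3, 97.7, 119.1]
eef_rot: [3.141, -0.0, 0.53]
wrist_force: [-0.3, 0.4, -4.6]
finger_gap: 49.8
finger_force: 35.0
```

jog_arm([
  [0,-0.008,0,0,0,0,1],
  [0,-0.008,-0.03,0,0,0,1],
  [0,-0.008,-0.06,0,0,0,1],
  [0,-0.008,-0.09,0,0,0,1],
  [0,-0.008,-0.1,0,0,0,1],
  [0,-0.008,-0.1,0,0,0,1],
])

```text
clock: 6.47
eef_pos: [493.8, 96.7, 106.2]
eef_rot: [-3.141, 0.001, 0.53]
wrist_force: [0.1, -0.1, -4.8]
finger_gap: 49.6
finger_force: 35.0
```

No contact force, so the gear is on the full-diameter part. It has about 11.5 mm left to go down.

jog_arm([
  [0,0,-0.03,0,0,0,1],
  [0,0,-0.05,0,0,0,1],
  [0,0,-0.07,0,0,0,1],
  [0,0,-0.08,0,0,0,1],
  [0,0,-0.09,0,0,0,1],
  [0,0,-0.09,0,0,0,1],
])

```text
clock: 6.97
eef_pos: [493.9, 96.7, 95.6]
eef_rot: [-3.141, 0.0, 0.53]
wrist_force: [-0.6, 0.4, -4.7]
finger_gap: 49.6
finger_force: 35.0
```

jog_arm([
  [0,0,-0.008,0,0,0,1],
  [0,0,-0.008,0,0,0,1],
  [0,0,-0.008,0,0,0,1],
])

```text
clock: 7.22
eef_pos: [494.0, 96.7, 94.9]
eef_rot: [3.142, -0.0, 0.53]
wrist_force: [0.9, -0.2, -4.7]
finger_gap: 49.2
finger_force: 35.0
```

jog_arm([
  [0,0,-0.008,0,0,0,1],
  [0,0,-0.008,0,0,0,1],
  [0,0,-0.008,0,0,0,1],
])

```text
clock: 7.47
eef_pos: [494.2, 96.8, 94.6]
eef_rot: [3.141, -0.001, 0.53]
wrist_force: [-4.5, -1.3, 5.7]
finger_gap: 49.8
finger_force: 35.0
```

jog_arm([
  [0,0,0,0,0,0,0],
  [0,0,0,0,0,0,0],
  [0,0,0,0,0,0,0],
  [0,0,0,0,0,0,0],
  [0,0,0,0,0,0,0],
  [0,0,0,0,0,0,0],
  [0,0,0,0,0,0,0],
  [0,0,0,0,0,0,0],
])

```text
clock: 8.13
eef_pos: [494.0, 96.7, 93.9]
eef_rot: [3.142, 0.0, 0.531]
wrist_force: [-0.1, 0.1, -0.8]
finger_gap: 93.3
finger_force: 0.0
```

jog_arm([
  [0,0,0.1,0,0,0,0],
  [0,0,0.3,0,0,0,0],
  [0,0,0.6,0,0,0,0],
  [0,0,1,0,0,0,0],
  [0,0,1,0,0,0,0],
  [0,0,1,0,0,0,0],
  [0,0,1,0,0,0,0],
])

```text
clock: 8.72
eef_pos: [493.8, 96.7, 213.3]
eef_rot: [-3.142, 0.0, 0.53]
wrist_force: [0.2, -0.3, -1.0]
finger_gap: 93.6
finger_force: 0.0
```

Run:
```python
from h import *
c=snap('wrist','w4')
a=ortho(c,494.2,96.5,66+46,60,400)
b=cv2.resize(snap('side','s4')['frame'][110:230,150:270,::-1],(400,400),interpolation=cv2.INTER_CUBIC)
cv2.imwrite('pics/o4.png',np.hstack([grid(a,60),b]))
```

```text
(no output)
```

View pics/o4.png

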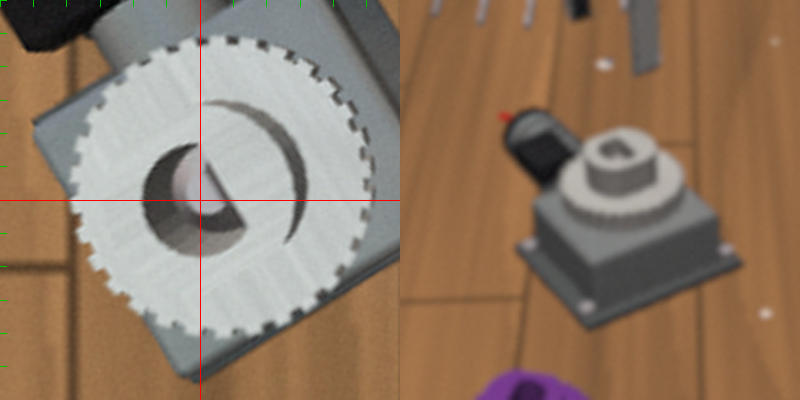

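The gear sits level on the shoulder. The shaft shows inside its hole at about (205,185) with the flats parallel, and the gripper is clear.

```bash
python3 -c "
from cell import manip
print(manip.sign_off())"
```

```text
the job is handed in; nothing more can be done
None
```

The D-bored gear is on the shaft with its flat matched. The last pictures show it level on the shoulder, released and clear of the gripper. I handed the job in at about 9 s of the 34 s allowed; the hand-in returned no verdict.

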